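# Load a heatsink into a hooded thermal test dock by feel

### The arm

A 6-joint arm with a two-finger parallel gripper is mounted at the origin on a cart in front of the work surface, level with it; the furniture and walls round the work are solid. World frame = base frame: x ahead of the robot, y to its left, z up, the work surface at z = 0. Lengths are in mm, angles in rad, forces in N, time in s.
With the tool pointing down it reaches from about 400 to 925 mm from the base axis. Payload 12.5 kg.
Tool frame: the origin (TCP) lies at the very end of the fingers, on their centre line; the grasp point (between the pads) lies 19 mm behind it; z points along the fingers, y is the line along which they close (so a half turn about z gives the same grasp; the last joint's range is limited). The gripper opens to 95 mm and grips with 3 to 60 N. Pads are 20 mm wide; open, the fingers measure 119 mm over their backs; the gripper's body (75 mm by 180 mm) begins 59 mm behind the grasp point.
Start: joints at [-1.266, 0.491, 1.559, -0, 1.092, -0.106], TCP at [249.613, -573.01, 214.661] pointing down, gripper open.
Joint ranges: [-3.1, 3.1], [-0.84, 2.19], [0.05, 2.79], [-1.13, 4.28], [0.06, 2.93], [-2.69, 2.69]. Speed limits (rad/s): [2.22, 2.22, 2.79, 3.14, 3.14, 3.14].

### API

Orientations are given as [roll, pitch, yaw] about the fixed x, y, z axes, in that order (R = Rz(yaw) Ry(pitch) Rx(roll)).
In Python, from cell import state, imaging, env, spot_in, mark_of gives the robot as it stands. The module is installed in compiled form; this text tells all that it offers.
- The arm moves only by the tool step_arm, never from a script. Its argument "increments" is a list of rows, each an object with "slide": the shift along the tool's x, y, z in m, a list of three; "roll": the turn about the tool's z in rad. A call has 1 to 5 rows; each row is the pose to reach, as a shift and turn from the pose commanded when the call began, along the tool's axes at that moment; what a row does not reach only later rows make up. A row lasts 1/8 s, in which the tool goes at most 62.5 mm and 10.7 degrees, less where a joint would pass 70% of its speed; a pose out of reach is approached as far as the arm can. A call with a gripper value outside its range is refused whole. "fingers" is the opening, from 0 (shut) to 1 (fully open), set as the call begins (left out, the last holds). The fingers move at their own pace and stop on an object; the grip force is fixed at half the most. Time passes only in rows, so rows that repeat a pose let the fingers close. It gives the time, the measured TCP pose, the force, the opening and the grip force at its end, in the units of the state.
- state(): the state, without advancing time (a new reading comes with each control period).
- imaging.read_camera(name): name is "side" or "top"; returns a dict with "color" (400x640x3 uint8, red, green, blue), "z_map" (400x640 float32, mm along the optical axis (not along the pixel's ray), 0 where there is no reading), "intrinsics" (3x3 intrinsics, pixels), "camera_from_world" (4x4, takes a point from world to camera coordinates). Camera axes: x right, y up, looking along -z (the intrinsics and any distortion apply to the point x, -y, -z); pixel columns grow to the right and rows downward; lengths in mm; the calibration is good to about 2 mm. A picture is of the moment at which its call begins.
- env.job_done(): hands the job in; it is judged then, once.
Trained networks look in the newest picture that a camera, given by its name, has taken for a name from the list of things; names that differ only in an ending like _2 or _b are one class to them, and where a whole thing is asked for, a point or a joint stands for the part that bears it (a point fixed in the world has none). Each returns a list of dicts, best first, with "confidence" (0 to 1); they miss things now and then, are a little off and sometimes report something else, mostly with a low value. They report only what shows in the picture. A call takes as long as a camera call. They do not tell look-alikes from the thing itself.
- spot_in(camera, target): "bbox" ([left, top, right, bottom] in pixels, round what is visible of it).
- mark_of(camera, target): "uv" ([column, row] in pixels: a listed point, or the origin of a listed thing).
The state is a dict: "t": time; "joints": joint angles; "qvel": joint speeds; "tau": joint torques, N m; "eef_pos": TCP position; "tcp_rot": TCP orientation; "ft_force": force on the tool from outside, world axes, zero at the start; "moment": the same for the moment, N m; "opening": opening from 0.0 (shut) to 1.0 (fully open); "grip_force": force on a finger pad.
Only numpy, scipy, OpenCV 4.12 (cv2) and the standard library are available. Lean on these libraries where they do the work, as an engineer would, in place of code of your own. Each camera call takes 0.05 s, during which the arm holds its last target. There are 200 camera calls.

### The job

Load the black heatsink into the thermal test dock: lay it flat on the dock's open loading ledge with its long side along the channel, then reach in under the hood through the open side with the gripper tilted and push it gently along the channel until you feel it drop into the hidden recess and it lies flat and fully home there. The recess can be anywhere along the channel, so stop as soon as it is home and never ram it against the dock, and leave the other things on the bench where they are.

Things in the scene. Friction and masses are not known exactly. Their poses are not given: they have to be found in the camera images.
- heatsink_mid (a point): Centre (half-way up) of the loose black finned heatsink, a block 48 x 72 x 27 mm (own x, y, z) of about 0.12 kg lying flat on the bench with its fins up. Own y is its long side, z is up. Take it across the 48 mm width. It tips nose-down into the recess, then drops level: its middle is then 25.5 mm above the bench, its top 17 mm above the channel floor, and the recess's far edge stops it.
- dock: Thermal test dock, fixed: grey loading ledge, channel under an aluminium hood, grey control box at the far end (x 165 to 240 mm, 84 mm wide, 100 mm high). Origin on the bench under the middle of the channel's mouth; own x runs along the channel from ledge into hood, away from the robot; own y to the left seen along x; z up. Touching or pushing does not move it.
- dock_ledge (a point): Where the heatsink's footprint is to be centred on the ledge's top, 22 mm above the bench (axes as dock; 54 mm before the mouth). The ledge is 95 mm long (ends at the mouth) and 84 mm wide, without walls but for two flared lead-in cheeks at the mouth, 8 mm high, reaching 28 mm before it, 66 mm apart there: a heatsink centred here clears them. On the open ledge push in line with its middle, or it turns.
- dock_slot (a point): Middle of the open side slot, on top of the low guide (axes as dock). It lies on the channel's -y side, 6 mm thick, top 8 mm above the channel floor. The roof's underside is 65 mm above that floor, its edge 2 mm outside the guide: the slot is 57 mm high. Closed fingers leaning about 45 degrees (pointing down and to +y) pass along it with their tips 20 mm behind the guide and 12 mm up; upright ones strike the roof.
- dock_mouth (a point): Middle of the channel's mouth, on its floor, 22 mm above the bench like the ledge (axes as dock). The channel runs 165 mm along +x, 54 mm wide, with a wall at +y, a roof, and a plate over the mouth's +y half, 33 mm up. Its floor has one square-edged recess 78 mm long, 54 mm wide, 10 mm deep, hidden; its near edge is anywhere 25 to 80 mm from the mouth. Pushing takes 1 to 3 N till the heatsink is in.
- multimeter: Bystander: black and grey hand multimeter 148 x 78 x 43 mm lying face up; origin at the centre of its underside.
- flux_bottle: Bystander: white needle bottle with black cap, 36 mm in diameter, 98 mm high, standing; origin at the centre of its underside.
- kapton_tape: Bystander: roll of amber tape 69 mm in diameter, 12 mm high, lying flat; origin at the centre of its underside.
- capacitor: Bystander: blue can capacitor 16 mm in diameter, 24 mm high, standing; origin at the centre of its underside.
- relay_board: Bystander: small green circuit board 40 x 62 x 16 mm lying flat; origin at the centre of its underside.
Not all that is in view belongs to the job. Leave any orange or yellow look-alike of the part that bears heatsink_mid alone.

How it is judged (in metres and radians):
On the way:
1. the heatsink lies flat on the loading ledge, lengthwise in front of the channel (x of heatsink_mid in the frame of dock between -0.075 and -0.03 m and y of heatsink_mid in the frame of dock between -0.012 and 0.012 m and z of heatsink_mid in the frame of dock between 0.033 and 0.039 m and angle between heatsink_mid's own z axis and vertical below 0.08 rad and angle between the y axis of heatsink_mid and the x axis of dock, either way round below 0.25 rad), for 0.2 s.
At the end, for the whole second after the job is handed in: The heatsink lies in the recess under the hood: its middle between 50 and 130 mm into the channel and within 12 mm of the channel's centre line, 20 to 28.5 mm above the bench (home is 25.5 mm), level within 0.06 rad, its long side along the channel within 0.15 rad, at rest (x of heatsink_mid in the frame of dock between 0.05 and 0.13 m and y of heatsink_mid in the frame of dock between -0.012 and 0.012 m and z of heatsink_mid in the frame of dock between 0.02 and 0.0285 m and angle between heatsink_mid's own z axis and vertical below 0.06 rad and angle between the y axis of heatsink_mid and the x axis of dock, either way round below 0.15 rad and linear speed of heatsink below 0.02 m/s); the robot touches nothing.
It fails at once if the heatsink is rammed or dropped hard against the dock (contact force over 60 N) (contact force between heatsink and dock above 60 N).
It fails at once if a bystander (multimeter, bottle, tape, capacitor or relay board) is moved by more than 20 mm (distance of any of multimeter, flux_bottle, kapton_tape, capacitor, relay_board from where it was at the start of the episode above 0.02 m).
It also fails if it takes over 58 s, if anything falls off the work surface, if the arm or the gripper's body presses on something with over 40 N, if the wrist force passes 120 N, or if a joint passes its speed limit or range.

## Working session

There is one attempt and no reset: what is moved stays moved. The work goes in short steps, Python scripts to look and compute and a tool call to move; the robot and the scene stay as the last step left them, time stands still between calls to the robot, and variables do not carry over. Pictures are saved under pics/ and viewed, at most 10 in all, crops included, and the job is handed in when it is done.

Besides the shell and the picture viewer there is one more tool, called after "Call:" as name(argument=value, ...) on one line, values as JSON. step_arm: Moves the arm, as the interface text tells. Its arguments: {"type":"object","properties":{"increments":{"type":"array"},"fingers":{"type":"number"}},"required":["increments"]}

```bash
mkdir -p pics
cat > h.py <<'E'
import numpy as np, cv2
from cell import state, imaging, env, spot_in, mark_of
def cam(n):
    d=imaging.read_camera(n); d['K']=np.array(d['intrinsics']); d['T']=np.array(d['camera_from_world']); return d
def ray(d,u,v):
    K=d['K']; p=np.array([(u-K[0,2])/K[0,0],(v-K[1,2])/K[1,1],1.]); p=np.array([p[0],-p[1],-p[2]])
    R=d['T'][:3,:3]; t=d['T'][:3,3]; return -R.T@t, R.T@p
def at_z(d,u,v,z):
    c,r=ray(d,u,v); return c+r*(z-c[2])/r[2]
def cloud(d):
    v,u=np.mgrid[0:400,0:640]; K=d['K']; Z=d['z_map']
    p=np.stack([(u-K[0,2])/K[0,0]*Z,-(v-K[1,2])/K[1,1]*Z,-Z],-1)
    return (p-d['T'][:3,3])@d['T'][:3,:3]
def save(d,name,crop=None,s=1):
    im=d['color'][:,:,::-1]
    if crop: l,t,r,b=crop; im=im[t:b,l:r]
    cv2.imwrite('pics/'+name,cv2.resize(im,None,fx=s,fy=s,interpolation=cv2.INTER_CUBIC))
E
python3 - <<'E'
from h import *
np.set_printoptions(precision=1,suppress=True)
for n in('top','side'):
    d=cam(n); save(d,n+'0.png'); C=cloud(d)
    c,_=ray(d,320,200); print(n,'cam',c)
    for t in('heatsink_mid','dock','dock_ledge','dock_slot','dock_mouth','multimeter','flux_bottle','kapton_tape','capacitor','relay_board'):
        z={'heatsink_mid':13.5,'dock_ledge':22,'dock_mouth':22,'dock_slot':30}.get(t,0)
        for m in mark_of(n,t)[:3]:
            u,v=m['uv']; print(t,np.array([u,v]),round(m['confidence'],2),at_z(d,u,v,z),'depth',C[int(min(399,v)),int(min(639,u))])
print(state())
E
```

```text
top cam [ 364.6   19.1 1738.5]
heatsink_mid [283.7 244.4] 0.78 [355.4  96.8  13.5] depth [356.6  99.3  10.3]
heatsink_mid [293.9 208.6] 0.71 [474.1  63.8  13.5] depth [476.2  66.8  12. ]
heatsink_mid [452.8 241.8] 0.69 [ 365.7 -463.6   13.5] depth [ 368.2 -455.9   31.9]
dock [234.5 205.9] 0.85 [483.3 263.4   0. ] depth [484.4 261.1  28.2]
dock [295.4 172.7] 0.49 [596.4  59.8   0. ] depth [599.1  61.2  -2.6]
dock_ledge [244.7 217.2] 0.78 [444.5 226.   22. ] depth [444.8 227.5  28.6]
dock_ledge [232.1 204.9] 0.45 [485.1 268.3  22. ] depth [488.1 268.7  21.6]
dock_mouth [233.4 201.5] 0.81 [496.4 264.2  22. ] depth [497.8 265.1  25. ]
dock_mouth [266.8 154. ] 0.72 [656.1 155.2  22. ] depth [659.5 159.6   1.5]
dock_mouth [293.1 173.1] 0.7 [592.   66.9  22. ] depth [594.5  67.7   5.7]
multimeter [164.5 232.4] 0.9 [393.9 495.3   0. ] depth [394.6 486.4  38.6]
flux_bottle [309.9 138.4] 0.5 [714.   11.2   0. ] depth [703.3  14.4  59.5]
kapton_tape [264.2 153.3] 0.68 [662.2 165.8   0. ] depth [662.5 166.1   4.1]
capacitor [294.7 175.4] 0.47 [587.2  62.1   0. ] depth [584.8  63.7  28.8]
relay_b
[... 855 characters left out ...]
712.9   2.3  10.5]
kapton_tape [344.2 189.8] 0.61 [653.1 185.    0. ] depth [650.8 171.   11.2]
capacitor [329.6 203.6] 0.47 [591.1  77.3   0. ] depth [587.6  54.2  16.2]
relay_board [343.  230.2] 0.63 [629.  -95.4   0. ] depth [ 627.2 -112.6   12.7]
relay_board [318.4 166. ] 0.31 [553.4 407.6   0. ] depth [551.1 374.3  15.5]
{'t': 1.1, 'joints': array([-1.3,  0.5,  1.6,  0. ,  1.1, -0.1]), 'qvel': array([ 0.,  0.,  0., -0.,  0.,  0.]), 'tau': array([ -0. , -61.3, -25.8,   0.1,   0. ,   0. ]), 'eef_pos': array([ 249.6, -573. ,  214.7]), 'tcp_rot': array([3.1, 0. , 0.4]), 'ft_force': array([ 0.3, -0.5, -0.4]), 'moment': array([ 0., -0., -0.]), 'grip_force': 0.0, 'opening': 0.9987823781675259}
```

View pics/top0.png

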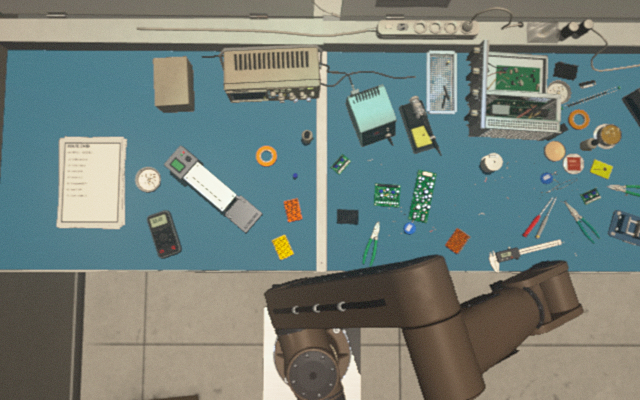

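View pics/side0.png

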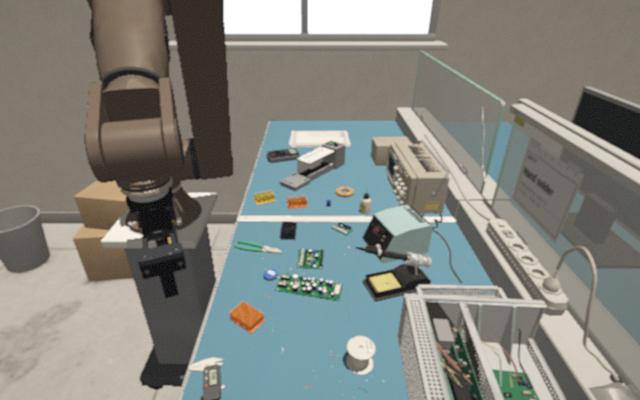

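Run:
```python
from h import *
np.set_printoptions(precision=1,suppress=True)
d=cam('top'); C=cloud(d); print('f',d['K'][0,0])
a=cv2.resize(d['color'][195:240,315:375,::-1],(480,360),interpolation=cv2.INTER_CUBIC)
b=cv2.resize(d['color'][140:240,160:265,::-1],None,fx=5,fy=5,interpolation=cv2.INTER_CUBIC)
cv2.imwrite('pics/c1.png',cv2.resize(a,(240,180))); 
o=np.zeros((500,780,3),np.uint8); o[:500,:525]=b; o[:180,530:770]=cv2.resize(a,(240,180))
s=cam('side')
e=cv2.resize(s['color'][218:245,270:310,::-1],(240,162),interpolation=cv2.INTER_CUBIC); o[200:362,530:770]=e
cv2.imwrite('pics/c1.png',o)
# black heatsink
for cn,q,box in(('top',d,(330,202,365,230)),('side',s,(270,218,310,245))):
    l,t,r,b_=box; g=q['color'][t:b_,l:r].astype(int); m=(g.max(2)<70); n,lab,st,ce=cv2.connectedComponentsWithStats(m.astype(np.uint8))
    k=1+np.argmax(st[1:,4]); P=cloud(q)[t:b_,l:r][lab==k]; print(cn,st[k],ce[k]+[l,t],np.median(P,0),'z',np.percentile(P[:,2],[5,50,95]))
    if cn=='top':
        vv,uu=np.nonzero(lab==k); W=np.array([at_z(q,u+l,v+t,27)[:2] for u,v in zip(uu,vv)]).astype(np.float32)
        print(cv2.minAreaRect(W), W.mean(0), cv2.fitEllipse(W[cv2.convexHull(W,returnPoints=False)[:,0]]) )
# dock
R=C[145:235,165:260].reshape(-1,3)
for lo,hi in((15,30),(75,125),(95,125)):
    P=R[(R[:,2]>lo)&(R[:,2]<hi)][:,:2].astype(np.float32)
    print(lo,hi,len(P),P.mean(0),cv2.minAreaRect(P))
print(np.histogram(R[:,2],np.arange(-10,130,10)))
```

```text
f 518.9894114246497
top [  7   8  21  14 254] [347.2 216.4] [ 449.2 -113.6   11.5] z [ 1.1 11.5 33.2]
((448.177734375, -112.89239501953125), (66.48274993896484, 42.30406188964844), 85.79415893554688) [ 448.1 -112.8] ((448.0916442871094, -114.16494750976562), (45.011104583740234, 107.93109130859375), 176.96267700195312)
side [ 11   5  15  16 208] [287.9 230.6] [ 449.1 -138.3   25.4] z [ 7.7 25.4 29.2]
15 30 815 [458.4 263.5] ((527.17578125, 334.44659423828125), (270.92547607421875, 312.890380859375), 1.6251041889190674)
75 125 1726 [567.7 363.8] ((564.299560546875, 361.24627685546875), (242.45790100097656, 83.86795043945312), 49.75144577026367)
95 125 752 [597.4 400.7] ((563.41064453125, 360.4036865234375), (239.8804931640625, 83.85267639160156), 49.66717529296875)
(array([1337, 4129,  517,  601,  157,   15,    9,    7,   15,  454,  871,
        368,   25]), array([-10,   0,  10,  20,  30,  40,  50,  60,  70,  80,  90, 100, 110,
       120]))
```

View pics/c1.png

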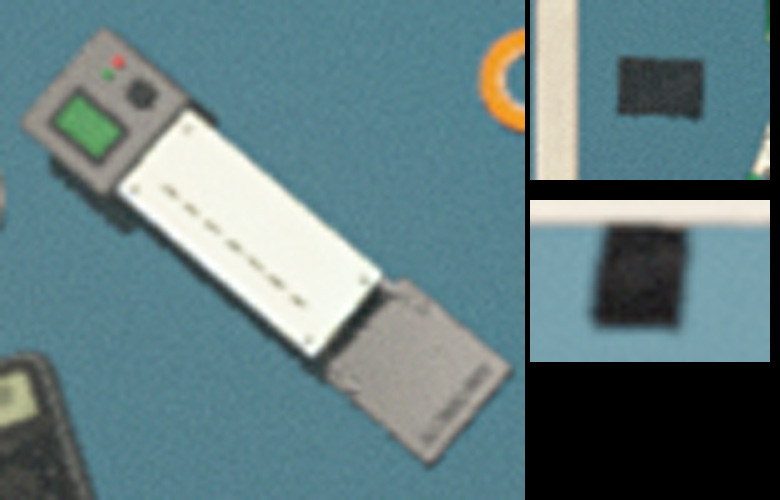

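Candidates in the top picture are black (347,216), orange (292,210), yellow (283,246) and orange-brown (457,240). Only the one at (347,216) is black and finned at 48x72 mm. The crop confirms it, right of the white strip, with its long side close to world y. The dock runs from its ledge (245,215) up-left to the box (182,160), so its -y side faces the tape.

```bash
cat >> h.py <<'E'
from scipy.spatial.transform import Rotation as Ro
def Rt(s=None): return Ro.from_euler('xyz',(s or state())['tcp_rot']).as_matrix()
def to(target,yaw=None):
    s=state(); R=Rt(s); d=R.T@(np.array(target,float)-s['eef_pos'])/1000
    y=np.arctan2(R[1,0],R[0,0]); out=[np.round(d,4)]
    if yaw is not None: out.append(round(-((np.deg2rad(yaw)-y+np.pi)%(2*np.pi)-np.pi),3))
    print('slide,roll',*out,'yaw now',np.rad2deg(y).round(2)); return out
E
python3 - <<'E'
from h import *
np.set_printoptions(precision=2,suppress=True)
s=state(); print(s['tcp_rot'],Rt(s)); to([449,-115,120],86)
d=cam('top'); C=cloud(d)
a=np.deg2rad(49.7); ux=np.array([np.cos(a),np.sin(a)]); uy=np.array([-ux[1],ux[0]]); o=np.array([486.4,269.5])
K=d['K']
def px(p):
    q=d['T'][:3,:3]@np.array(p)+d['T'][:3,3]; return K[0,0]*q[0]/-q[2]+K[0,2],-K[1,1]*q[1]/-q[2]+K[1,2]
P=C[140:240,160:265].reshape(-1,3); L=np.c_[(P[:,:2]-o)@ux,(P[:,:2]-o)@uy,P[:,2]]
def st(m,n): 
    print(n,m.sum(),np.percentile(L[m],[1,50,99],axis=0).round(1).tolist())
st((L[:,0]>175)&(L[:,0]<250)&(abs(L[:,1])<60)&(L[:,2]>80),'box')
st((L[:,0]>10)&(L[:,0]<150)&(abs(L[:,1])<60)&(L[:,2]>70),'roof')
st((L[:,0]>-90)&(L[:,0]<-40)&(abs(L[:,1])<60)&(L[:,2]>14),'ledge w')
st((L[:,0]>-120)&(L[:,0]<-10)&(abs(L[:,1])<30)&(L[:,2]>14),'ledge l')
# colour based ledge edge at z=22: grey(bright) vs blue
hsv=cv2.cvtColor(d['color'],cv2.COLOR_RGB2HSV)
for yy in(-25,0,25):
    print([(x,int(hsv[int(round(px([*(o+x*ux+yy*uy),22])[1])),int(round(px([*(o+x*ux+yy*uy),22])[0])),1])) for x in range(-106,-80,3)])
for xx in(-80,-60,-40):
    print([(y,int(hsv[int(round(px([*(o+xx*ux+y*uy),22])[1])),int(round(px([*(o+xx*ux+y*uy),22])[0])),1])) for y in list(range(-54,-32,3))+list(range(33,54,3))])
E
```

```text
[ 3.14 -0.    0.41] [[ 0.92  0.4   0.  ]
 [ 0.4  -0.92 -0.  ]
 [ 0.    0.   -1.  ]]
slide,roll [ 0.37 -0.34  0.09] -1.09 yaw now 23.54
box 514 [[176.2, -40.9, 91.7], [206.5, -0.2, 101.5], [238.2, 41.5, 114.2]]
roof 930 [[11.5, -35.0, 82.5], [79.8, -1.7, 91.0], [148.8, 31.4, 100.5]]
ledge w 376 [[-89.6, -42.9, 15.4], [-65.1, -2.8, 22.2], [-40.7, 39.2, 33.5]]
ledge l 472 [[-95.5, -29.2, 15.5], [-53.0, -0.2, 22.9], [-10.6, 29.1, 33.5]]
[(-106, 101), (-103, 102), (-100, 91), (-97, 91), (-94, 16), (-91, 16), (-88, 16), (-85, 13), (-82, 15)]
[(-106, 97), (-103, 105), (-100, 114), (-97, 80), (-94, 18), (-91, 23), (-88, 23), (-85, 10), (-82, 6)]
[(-106, 100), (-103, 107), (-100, 107), (-97, 53), (-94, 15), (-91, 16), (-88, 16), (-85, 17), (-82, 20)]
[(-54, 105), (-51, 104), (-48, 97), (-45, 55), (-42, 22), (-39, 22), (-36, 17), (-33, 22), (33, 19), (36, 19), (39, 21), (42, 24), (45, 105), (48, 97), (51, 107)]
[(-54, 94), (-51, 105), (-48, 106), (-45, 41), (-42, 5), (-39, 21), (-36, 20), (-33, 25), (33, 19), (36, 17), (39, 17), (42, 64), (45, 104), (48, 104), (51, 108)]
[(-54, 97), (-51, 103), (-48, 109), (-45, 87), (-42, 10), (-39, 10), (-36, 22), (-33, 15), (33, 18), (36, 17), (39, 19), (42, 68), (45, 97), (48, 104), (51, 98)]
```

Call:
step_arm(increments=[{"slide":[0.366,-0.34,0.09],"roll":-1.09},{"slide":[0.366,-0.34,0.09],"roll":-1.09},{"slide":[0.366,-0.34,0.09],"roll":-1.09},{"slide":[0.366,-0.34,0.09],"roll":-1.09},{"slide":[0.366,-0.34,0.09],"roll":-1.09}], fingers=1.0)

```text
t: 1.88
eef_pos: [373.1, -289.5, 159.2]
tcp_rot: [3.141, 0.0, 1.354]
ft_force: [1.2, -0.6, -0.0]
opening: 0.999
grip_force: 0.0
```

Run:
```python
from h import *
s=state();print(s['t'],s['eef_pos'],s['joints'])
to([449,-115,80],86)
```

```text
1.875 [ 373.14765478 -289.49596823  159.1599755 ] [-7.99822161e-01  3.51203395e-01  1.98809263e+00  1.43016654e-05
  8.01380603e-01 -5.83026214e-01]
slide,roll [0.1868 0.0365 0.0791] -0.147 yaw now 77.58
```

Call:
step_arm(increments=[{"slide":[0.187,0.0365,0.079],"roll":-0.147},{"slide":[0.187,0.0365,0.079],"roll":-0.147},{"slide":[0.187,0.0365,0.079],"roll":-0.147},{"slide":[0.187,0.0365,0.079],"roll":-0.147},{"slide":[0.187,0.0365,0.079],"roll":-0.147}])

```text
t: 2.5
eef_pos: [449.7, -115.8, 79.8]
tcp_rot: [-3.141, -0.0, 1.498]
ft_force: [0.8, -0.0, 0.6]
opening: 1.002
grip_force: 0.0
```

Run:
```python
from h import *
s=state();print(s['t'],s['eef_pos'],s['joints'])
to([449,-116,4],86)
d=cam('side'); print(mark_of('side','heatsink_mid'))
save(d,'s1.png',(240,170,340,270),5)
```

```text
2.5 [ 449.67625324 -115.75539996   79.84897794] [-3.94298870e-01  4.76126781e-01  2.08080046e+00 -1.66300362e-04
  5.85448136e-01 -3.21205742e-01]
slide,roll [-0.0003 -0.0006  0.0758] -0.003 yaw now 85.82
[{'uv': [286.0, 229.7], 'confidence': 0.7}, {'uv': [246.1, 314.8], 'confidence': 0.59}, {'uv': [263.3, 194.4], 'confidence': 0.55}, {'uv': [297.1, 204.0], 'confidence': 0.52}]
```

View pics/s1.png

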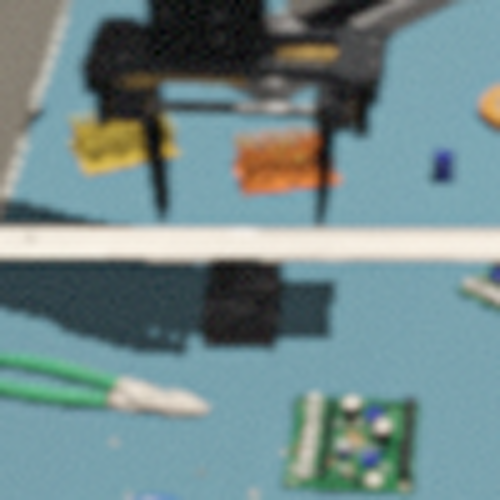

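The view shows the fingers straddling the black heatsink, at about columns 160 and 320 of the crop with the heatsink at 243. I'll go down and grip it.

Call:
step_arm(increments=[{"slide":[0,0,0.04],"roll":0},{"slide":[0,0,0.065],"roll":0},{"slide":[0,0,0.075],"roll":0},{"slide":[0,0,0.0755],"roll":0}])

```text
t: 3.1
eef_pos: [449.4, -117.5, 4.9]
tcp_rot: [-3.141, 0.0, 1.494]
ft_force: [-0.7, 0.4, 0.2]
opening: 1.001
grip_force: 0.0
```

Call:
step_arm(increments=[{"slide":[0,0,0],"roll":0},{"slide":[0,0,0],"roll":0},{"slide":[0,0,0],"roll":0},{"slide":[0,0,0],"roll":0}], fingers=0.3)

```text
t: 3.6
eef_pos: [449.6, -116.8, 5.0]
tcp_rot: [3.141, 0.0, 1.495]
ft_force: [0.3, 0.4, 0.4]
opening: 0.63
grip_force: 0.0
```

Call:
step_arm(increments=[{"slide":[0,0,0],"roll":0},{"slide":[0,0,0],"roll":0},{"slide":[0,0,0],"roll":0}])

```text
t: 3.98
eef_pos: [449.4, -116.8, 4.8]
tcp_rot: [-3.142, 0.0, 1.495]
ft_force: [-0.4, 1.4, 2.3]
opening: 0.506
grip_force: 29.7
```

Call:
step_arm(increments=[{"slide":[0,0,-0.03],"roll":0},{"slide":[0,0,-0.085],"roll":0},{"slide":[0,0,-0.085],"roll":0}])

```text
t: 4.35
eef_pos: [450.8, -117.3, 92.5]
tcp_rot: [3.136, 0.002, 1.495]
ft_force: [-0.9, -0.3, -1.1]
opening: 0.509
grip_force: 29.7
```

Run:
```python
from h import *
s=state();print(s['t'],s['eef_pos'],s['opening'],s['grip_force'],s['joints'])
d=cam('side'); save(d,'s2.png',(240,170,340,270),5)
import numpy as np
c=np.array([487,269]);a=np.deg2rad(49.7)
p=c-54*np.array([np.cos(a),np.sin(a)]);print(p)
to([*p,90],49.7)
```

```text
4.35 [ 450.82180773 -117.30123712   92.45347194] 0.5088061528282918 29.67677414417267 [-3.96445712e-01  4.52770086e-01  2.07134159e+00 -1.40674416e-04
  6.11487913e-01 -3.20959887e-01]
[452.07335191 227.8159102 ]
slide,roll [ 3.44e-01 -2.40e-02  3.00e-04] 0.628 yaw now 85.68
```

View pics/s2.png

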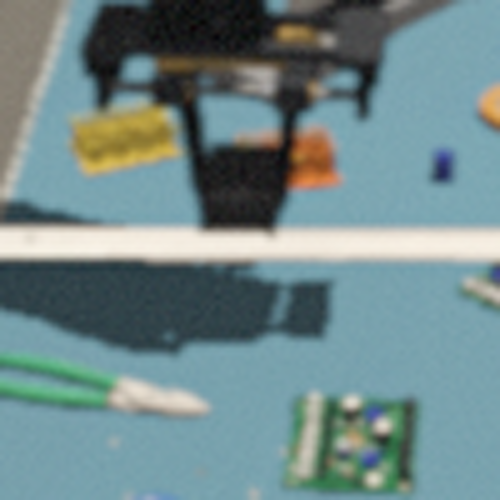

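The heatsink is held level, at about (240,190) in the crop. I'll carry it to the ledge.

Call:
step_arm(increments=[{"slide":[0.344,-0.024,0],"roll":0.628},{"slide":[0.344,-0.024,0],"roll":0.628},{"slide":[0.344,-0.024,0],"roll":0.628},{"slide":[0.344,-0.024,0],"roll":0.628},{"slide":[0.344,-0.024,0],"roll":0.628}])

```text
t: 5.03
eef_pos: [450.9, 167.0, 88.1]
tcp_rot: [-3.14, 0.002, 0.865]
ft_force: [1.3, -0.9, -1.3]
opening: 0.507
grip_force: 29.7
```

Run:
```python
from h import *
s=state();print(s['t'],s['eef_pos'],s['joints'])
to([452,228,60],49.7)
```

```text
5.025 [450.92408573 167.00350641  88.09339891] [ 2.17284616e-01  4.78164842e-01  2.03456170e+00 -2.06069449e-04
  6.31072084e-01  9.23668529e-01]
slide,roll [ 0.0472 -0.0387  0.0281] -0.003 yaw now 49.54
```

Call:
step_arm(increments=[{"slide":[0.047,-0.0385,0.0],"roll":0},{"slide":[0.047,-0.0385,0.02],"roll":0},{"slide":[0.047,-0.0385,0.028],"roll":0},{"slide":[0.047,-0.0385,0.028],"roll":0}])

```text
t: 5.52
eef_pos: [452.2, 225.3, 60.5]
tcp_rot: [-3.14, 0.002, 0.866]
ft_force: [0.9, -0.3, -0.5]
opening: 0.504
grip_force: 29.7
```

Run:
```python
from h import *
s=state();print(s['t'],s['eef_pos'])
to([452,228,27],49.7)
d=cam('top'); e=cam('side')
i=np.hstack([cv2.resize(q['color'][t:t+60,l:l+60,::-1],(390,390),interpolation=cv2.INTER_CUBIC) for q,l,t in((d,215,180),(e,265,150))]); cv2.imwrite('pics/p1.png',i)
```

```text
5.525 [452.18816089 225.30345327  60.50204804]
slide,roll [ 0.002  -0.0018  0.0335] -0.001 yaw now 49.64
```

View pics/p1.png

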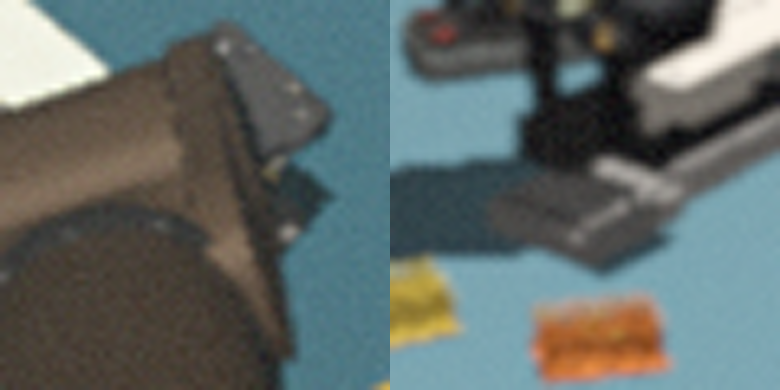

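The heatsink hangs aligned over the ledge, and the ledge is visible below it at about (570,215). I'll lower it gently.

Call:
step_arm(increments=[{"slide":[0,0,0.015],"roll":0},{"slide":[0,0,0.027],"roll":0},{"slide":[0,0,0.031],"roll":0},{"slide":[0,0,0.032],"roll":0},{"slide":[0,0,0.0325],"roll":0}])

```text
t: 6.25
eef_pos: [452.8, 226.1, 29.3]
tcp_rot: [3.141, -0.0, 0.867]
ft_force: [0.2, -0.2, -0.3]
opening: 0.506
grip_force: 29.7
```

Call:
step_arm(increments=[{"slide":[0,0,0.0005],"roll":0},{"slide":[0,0,0.001],"roll":0}])

```text
t: 6.5
eef_pos: [452.8, 226.1, 28.4]
tcp_rot: [3.141, -0.0, 0.867]
ft_force: [-0.2, -0.1, -1.0]
opening: 0.504
grip_force: 29.7
```

Call:
step_arm(increments=[{"slide":[0,0,0.0006],"roll":0},{"slide":[0,0,0.0012],"roll":0},{"slide":[0,0,0.0015],"roll":0}])

```text
t: 6.88
eef_pos: [452.7, 226.1, 26.8]
tcp_rot: [3.142, 0.0, 0.867]
ft_force: [-0.9, -0.0, 4.8]
opening: 0.508
grip_force: 29.7
```

Call:
step_arm(increments=[{"slide":[0,0,0],"roll":0},{"slide":[0,0,0],"roll":0},{"slide":[0,0,0],"roll":0}], fingers=0.75)

```text
t: 7.25
eef_pos: [452.7, 226.1, 26.7]
tcp_rot: [3.142, 0.0, 0.867]
ft_force: [-0.8, -0.1, 0.1]
opening: 0.734
grip_force: 0.0
```

Call:
step_arm(increments=[{"slide":[0,0,-0.02],"roll":0},{"slide":[0,0,-0.07],"roll":0},{"slide":[0,0,-0.12],"roll":0},{"slide":[0,0,-0.15],"roll":0}])

```text
t: 7.75
eef_pos: [453.0, 226.2, 179.1]
tcp_rot: [3.14, -0.002, 0.867]
ft_force: [-1.1, 0.2, -0.8]
opening: 0.753
grip_force: 0.0
```

Run:
```python
from h import *
np.set_printoptions(precision=3,suppress=True)
s=state();print(s['t'],s['eef_pos'],s['joints'])
to([390,-240,250],-40)
print(mark_of('top','heatsink_mid')[:2] if cam('top') else 0)
from scipy.optimize import least_squares
D=np.array([[.491,1.559,249.613,-573.01,214.661],[.3512,1.9881,373.15,-289.5,159.16],[.4761,2.0808,449.68,-115.76,79.85],[.4528,2.0713,450.82,-117.3,92.45],[.4782,2.0346,450.92,167.,88.09],[s['joints'][1],s['joints'][2],*s['eef_pos']]])
r=np.sqrt(D[:,2]**2+D[:,3]**2-66**2)
def f(p):
    r0,h,a,b,c=p; q2=D[:,0];q=D[:,0]+D[:,1]
    return np.r_[r0+a*np.sin(q2)+b*np.sin(q)+c*np.cos(q)-r, h+a*np.cos(q2)+b*np.cos(q)-c*np.sin(q)-D[:,4]]
o=least_squares(f,[0,0,600,500,0]);print(o.x,o.fun)
```

```text
7.75 [453.004 226.191 179.065] [ 0.333  0.367  1.889 -0.     0.883  1.036]
slide,roll [-0.396  0.254 -0.071] 1.565 yaw now 49.69
[{'uv': [282.6, 245.1], 'confidence': 0.72}, {'uv': [457.2, 239.2], 'confidence': 0.61}]
[  1.668 -72.001 582.98  410.925  42.721] [-0.033  0.321  0.414 -1.327  0.788 -0.162  0.07  -0.098  0.052  0.003
  0.034 -0.061]
```

Run:
```python
from h import *
d=cam('side'); P=cloud(d).reshape(-1,3); ok=d['z_map'].ravel()>0
for z0 in(-700,0,200,400,600):
  for x0 in range(-1000,400,200):
    m=ok&(P[:,0]>x0)&(P[:,0]<x0+200)&(P[:,2]>z0)&(P[:,2]<z0+200)&(P[:,1]>250)
    if m.sum()>5: print(z0,x0,m.sum(),np.percentile(P[m,1],[1,50,99]).round())
to([100,560,400],49.7)
```

```text
-700 -800 803 [473. 489. 503.]
-700 -600 451 [490. 501. 513.]
-700 -400 30 [1067. 1083. 1096.]
-700 -200 582 [1057. 1078. 1097.]
-700 0 144 [1062. 1080. 1098.]
0 -1000 1120 [1065. 1080. 1096.]
0 -800 1117 [1065. 1080. 1096.]
0 -600 388 [1067. 1081. 1095.]
0 -400 176 [1063. 1081. 1094.]
0 -200 1110 [1065. 1081. 1095.]
0 0 1120 [1064. 1080. 1096.]
0 200 2091 [ 256.  661. 1092.]
200 -1000 1275 [1065. 1080. 1094.]
200 -800 1266 [1065. 1080. 1094.]
200 -600 1006 [1066. 1080. 1094.]
200 -400 6 [1073. 1081. 1085.]
200 -200 965 [1066. 1080. 1096.]
200 0 1173 [1066. 1080. 1094.]
200 200 450 [ 251. 1079. 1095.]
400 -1000 1458 [1066. 1081. 1095.]
400 -800 1460 [1066. 1080. 1094.]
400 -600 1459 [1065. 1080. 1093.]
400 -400 320 [1065. 1080. 1093.]
400 -200 525 [ 931. 1053. 1077.]
400 0 484 [ 930. 1016. 1074.]
400 200 864 [ 943. 1064. 1078.]
600 -1000 337 [1065. 1080. 1092.]
600 -800 336 [1066. 1080. 1093.]
600 -600 337 [1067. 1080. 1096.]
600 -400 169 [1065. 1080. 1095.]
600 0 53 [1057. 1066. 1077.]
600 200 341 [1051. 1066. 1079.]
slide,roll [ 0.0267 -0.4848 -0.2229] -0.0 yaw now 49.7
```

Call:
step_arm(increments=[{"slide":[0.027,-0.48,-0.22],"roll":0},{"slide":[0.027,-0.48,-0.22],"roll":0},{"slide":[0.027,-0.48,-0.22],"roll":0},{"slide":[0.027,-0.48,-0.22],"roll":0},{"slide":[0.027,-0.48,-0.22],"roll":0}], fingers=0.0)

```text
t: 8.52
eef_pos: [245.0, 422.7, 306.2]
tcp_rot: [3.141, 0.002, 0.867]
ft_force: [0.2, 0.6, 0.5]
opening: 0.282
grip_force: 0.0
```

Run:
```python
from h import *
s=state();print(s['t'],s['eef_pos'],s['joints']); to([-100,640,400],49.7)
```

```text
8.525 [245.024709   422.66668024 306.16210009] [ 9.10195834e-01  2.04788546e-01  1.74802398e+00 -1.30098021e-04
  1.19078370e+00  1.61389068e+00]
slide,roll [-0.0577 -0.4037 -0.0938] -0.0 yaw now 49.68
```

Call:
step_arm(increments=[{"slide":[-0.058,-0.404,-0.094],"roll":-1.57},{"slide":[-0.058,-0.404,-0.094],"roll":-1.57},{"slide":[-0.058,-0.404,-0.094],"roll":-1.57},{"slide":[-0.058,-0.404,-0.094],"roll":-1.57},{"slide":[-0.058,-0.404,-0.094],"roll":-1.57}])

```text
t: 9.15
eef_pos: [-13.1, 584.7, 375.5]
tcp_rot: [-3.141, 0.002, 1.811]
ft_force: [1.0, 1.8, 1.0]
opening: 0.005
grip_force: 0.0
```

Run:
```python
from h import *
s=state();print(s['t'],s['eef_pos'],s['joints']); to([-480,550,400],139.7)
```

```text
9.15 [-13.06816831 584.67322895 375.4847652 ] [ 1.48030830e+00  3.16405243e-01  1.41186490e+00 -1.91887372e-04
  1.41567400e+00  1.24011581e+00]
slide,roll [ 0.0774 -0.4618 -0.0244] -0.627 yaw now 103.76
```

Call:
step_arm(increments=[{"slide":[0.077,-0.462,-0.024],"roll":-0.627},{"slide":[0.077,-0.462,-0.024],"roll":-0.627},{"slide":[0.077,-0.462,-0.024],"roll":-0.627},{"slide":[0.077,-0.462,-0.024],"roll":-0.627},{"slide":[0.077,-0.462,-0.024],"roll":-0.627}])

```text
t: 9.78
eef_pos: [-324.6, 562.1, 390.9]
tcp_rot: [-3.141, 0.002, 2.433]
ft_force: [-0.4, 0.9, 0.5]
opening: 0.005
grip_force: 0.0
```

Run:
```python
from h import *
s=state();print(s['t'],s['eef_pos'],s['joints']); to([-800,680,400],139.7)
```

```text
9.775 [-324.63135929  562.06703112  390.91167152] [ 1.99289618e+00  4.19657916e-01  1.21638492e+00 -1.00226019e-04
  1.50804042e+00  1.13099149e+00]
slide,roll [ 0.4376 -0.2199 -0.0099] -0.006 yaw now 139.38
```

Call:
step_arm(increments=[{"slide":[0.44,-0.22,0],"roll":0},{"slide":[0.44,-0.22,0],"roll":0},{"slide":[0.44,-0.22,0],"roll":0},{"slide":[0.44,-0.22,0],"roll":0},{"slide":[0.44,-0.22,0],"roll":0}])

```text
t: 10.4
eef_pos: [-597.4, 633.3, 390.5]
tcp_rot: [-3.141, 0.002, 2.433]
ft_force: [-0.1, 0.5, 0.8]
opening: 0.003
grip_force: 0.0
```

Call:
step_arm(increments=[{"slide":[0.2,0,0],"roll":0},{"slide":[0.2,0,0],"roll":0}])

```text
t: 10.65
eef_pos: [-632.5, 656.5, 348.7]
tcp_rot: [3.14, -0.025, 2.432]
ft_force: [-0.8, -0.6, -0.1]
opening: 0.006
grip_force: 0.0
```

Run:
```python
from h import *
s=state();print(s['t'],s['eef_pos'],s['tcp_rot'],s['joints'])
```

```text
10.65 [-632.50078042  656.50299079  348.73749778] [ 3.14022211 -0.02494981  2.43211315] [2.26438272 1.06613245 0.05432567 0.00308895 1.99630418 1.404393  ]
```

The arm tilts outward, in the wanted direction, when it is pushed past its reach. I'll go on that way.

Call:
step_arm(increments=[{"slide":[0.3,0,0],"roll":0},{"slide":[0.3,0,0],"roll":0},{"slide":[0.3,0,0],"roll":0},{"slide":[0.3,0,0],"roll":0}])

```text
t: 11.15
eef_pos: [-668.6, 671.8, 301.5]
tcp_rot: [3.135, -0.08, 2.432]
ft_force: [-0.9, -0.1, 0.3]
opening: 0.003
grip_force: 0.0
```

Run:
```python
from h import *
s=state();print(s['t'],s['eef_pos'],s['tcp_rot'],s['joints'],Rt(s)[:,2])
```

```text
11.15 [-668.63987222  671.7717601   301.47929568] [ 3.13463881 -0.07978982  2.43197662] [2.28284581 1.12135441 0.04823328 0.00523338 1.89206298 1.42379421] [-0.05593317  0.05720529 -0.99679438]
```

Call:
step_arm(increments=[{"slide":[0.3,0,-0.25],"roll":0},{"slide":[0.3,0,-0.25],"roll":0},{"slide":[0.3,0,-0.25],"roll":0},{"slide":[0.3,0,-0.25],"roll":0},{"slide":[0.3,0,-0.25],"roll":0}])

```text
t: 11.78
eef_pos: [-661.8, 647.5, 375.8]
tcp_rot: [3.132, -0.121, 2.432]
ft_force: [0.6, 0.1, 0.3]
opening: 0.004
grip_force: 0.0
```

Call:
step_arm(increments=[{"slide":[0,0,0],"roll":0},{"slide":[0,0,0],"roll":0}])

```text
t: 12.02
eef_pos: [-662.0, 648.0, 373.7]
tcp_rot: [3.132, -0.119, 2.432]
ft_force: [1.4, 0.2, 0.2]
opening: 0.007
grip_force: 0.0
```

Run:
```python
from h import *
s=state();print(s['t'],s['eef_pos'],s['tcp_rot'],s['joints'],Rt(s)[:,2])
```

```text
12.025 [-662.01765095  648.02381812  373.66571173] [ 3.13217145 -0.11943219  2.43226116] [2.29357905 1.04282243 0.04875209 0.0076275  1.93041902 1.43578923] [-0.08426935  0.08474981 -0.99283239]
```

Call:
step_arm(increments=[{"slide":[0.3,0,-0.03],"roll":0}])

```text
t: 12.15
eef_pos: [-675.0, 655.8, 365.7]
tcp_rot: [3.13, -0.157, 2.432]
ft_force: [0.4, 1.0, 0.3]
opening: -0.0
grip_force: 0.0
```

Call:
step_arm(increments=[{"slide":[0.3,0,-0.03],"roll":0}])

```text
t: 12.28
eef_pos: [-687.7, 662.7, 357.2]
tcp_rot: [3.128, -0.191, 2.433]
ft_force: [-0.0, -0.5, -0.1]
opening: 0.007
grip_force: 0.0
```

Call:
step_arm(increments=[{"slide":[0.3,0,-0.03],"roll":0}])

```text
t: 12.4
eef_pos: [-699.1, 669.0, 352.7]
tcp_rot: [3.126, -0.227, 2.434]
ft_force: [-0.7, 0.0, -0.2]
opening: 0.007
grip_force: 0.0
```

Call:
step_arm(increments=[{"slide":[0.3,0,-0.03],"roll":0}])

```text
t: 12.52
eef_pos: [-709.8, 674.8, 350.8]
tcp_rot: [3.124, -0.263, 2.434]
ft_force: [0.0, 0.8, 0.4]
opening: 0.007
grip_force: 0.0
```

Call:
step_arm(increments=[{"slide":[0.3,0,0.02],"roll":0}])

```text
t: 12.65
eef_pos: [-722.4, 682.6, 343.6]
tcp_rot: [3.122, -0.301, 2.435]
ft_force: [-0.1, 0.8, -0.3]
opening: 0.003
grip_force: 0.0
```

Call:
step_arm(increments=[{"slide":[0.3,0,0.02],"roll":0}])

```text
t: 12.78
eef_pos: [-734.1, 689.9, 336.1]
tcp_rot: [3.12, -0.336, 2.436]
ft_force: [-0.2, 0.1, -0.4]
opening: 0.006
grip_force: 0.0
```

Call:
step_arm(increments=[{"slide":[0.3,0,0.04],"roll":0}])

```text
t: 12.9
eef_pos: [-746.0, 697.5, 329.2]
tcp_rot: [3.118, -0.373, 2.437]
ft_force: [-0.3, 0.2, -0.2]
opening: 0.005
grip_force: 0.0
```

Call:
step_arm(increments=[{"slide":[0.3,0,0.04],"roll":0}])

```text
t: 13.02
eef_pos: [-757.0, 704.4, 324.0]
tcp_rot: [3.116, -0.409, 2.438]
ft_force: [0.8, -0.3, 0.3]
opening: 0.002
grip_force: 0.0
```

Call:
step_arm(increments=[{"slide":[0.3,0,0.06],"roll":0}])

```text
t: 13.15
eef_pos: [-768.1, 711.6, 318.7]
tcp_rot: [3.114, -0.446, 2.439]
ft_force: [0.0, 0.0, 0.0]
opening: 0.006
grip_force: 0.0
```

Call:
step_arm(increments=[{"slide":[0.3,0,0.06],"roll":0}])

```text
t: 13.28
eef_pos: [-778.2, 718.3, 314.9]
tcp_rot: [3.113, -0.483, 2.44]
ft_force: [-0.1, 0.1, 0.5]
opening: 0.003
grip_force: 0.0
```

Call:
step_arm(increments=[{"slide":[0.3,0,0.08],"roll":0}])

```text
t: 13.4
eef_pos: [-788.6, 725.0, 311.0]
tcp_rot: [3.111, -0.52, 2.441]
ft_force: [-0.6, -0.1, -0.5]
opening: 0.005
grip_force: 0.0
```

Call:
step_arm(increments=[{"slide":[0.3,0,0.08],"roll":0}])

```text
t: 13.52
eef_pos: [-798.0, 731.2, 308.5]
tcp_rot: [3.109, -0.556, 2.442]
ft_force: [-0.1, -0.3, -0.4]
opening: 0.007
grip_force: 0.0
```

Call:
step_arm(increments=[{"slide":[0.3,0,0.09],"roll":0}])

```text
t: 13.65
eef_pos: [-807.0, 737.1, 307.5]
tcp_rot: [3.107, -0.592, 2.444]
ft_force: [0.2, -0.9, -0.1]
opening: 0.008
grip_force: 0.0
```

Call:
step_arm(increments=[{"slide":[0.3,0,0.09],"roll":0}])

```text
t: 13.78
eef_pos: [-815.3, 742.4, 308.3]
tcp_rot: [3.105, -0.628, 2.445]
ft_force: [0.6, 0.0, -0.1]
opening: 0.007
grip_force: 0.0
```

Call:
step_arm(increments=[{"slide":[0.3,0,0.1],"roll":0}])

```text
t: 13.9
eef_pos: [-823.2, 747.5, 310.2]
tcp_rot: [3.103, -0.664, 2.447]
ft_force: [0.5, -0.4, 0.1]
opening: 0.0
grip_force: 0.0
```

Call:
step_arm(increments=[{"slide":[0.3,0,0.1],"roll":0}])

```text
t: 14.02
eef_pos: [-830.3, 751.9, 313.8]
tcp_rot: [3.101, -0.699, 2.449]
ft_force: [0.5, -0.4, -0.8]
opening: 0.001
grip_force: 0.0
```

Call:
step_arm(increments=[{"slide":[0.3,0,0.1],"roll":0}])

```text
t: 14.15
eef_pos: [-836.8, 755.7, 319.9]
tcp_rot: [3.099, -0.735, 2.451]
ft_force: [1.1, -0.6, 0.0]
opening: 0.002
grip_force: 0.0
```

Run:
```python
from h import *
np.set_printoptions(precision=4,suppress=True)
s=state();print(s['t'],s['eef_pos'],s['tcp_rot'],s['joints'],Rt(s))
to([-480,560,380])
d=cam('top'); save(d,'p2.png',(200,140,300,260),5)
```

```text
14.15 [-836.7688  755.6926  319.9421] [ 3.0992 -0.7345  2.4509] [2.341  1.1757 0.0488 0.0339 1.1823 1.4765] [[-0.572   0.6584 -0.4892]
 [ 0.4728  0.752   0.4593]
 [ 0.6703  0.0314 -0.7415]]
slide,roll [-0.2564  0.0896 -0.3089] yaw now 140.42
```

View pics/p2.png

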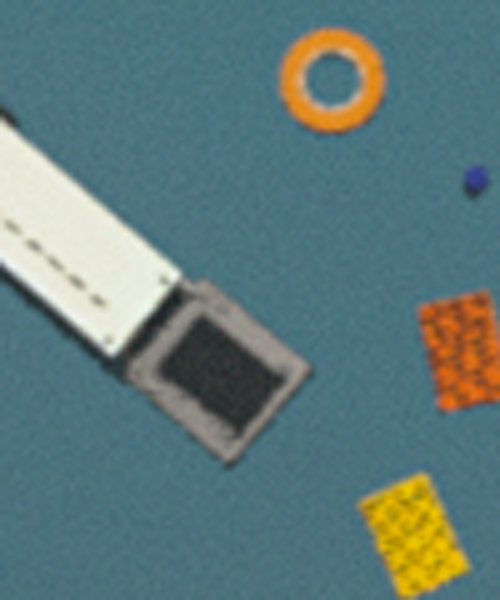

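The heatsink lies square and centred on the ledge, at crop (225,375), and the mouth is clear. The fingers now lean about 42 degrees in the right direction, so I'll bring the arm back.

Run:
```python
from h import *
np.set_printoptions(precision=3,suppress=True)
R=Rt(); p=state()['eef_pos']
for w in ([-560,680,380],[-250,640,390],[40,570,380],[270,400,330],[397,175,200],[397,175,90]):
    w=np.array(w,float); print(w, np.linalg.norm(w-p).round(), R.T@(w-p)/1000); p=w
```

```text
[-560.  680.  380.] 293.0 [-0.154  0.127 -0.215]
[-250.  640.  390.] 313.0 [-0.189  0.174 -0.178]
[ 40. 570. 380.] 298.0 [-0.205  0.138 -0.167]
[270. 400. 330.] 290.0 [-0.245  0.022 -0.154]
[397. 175. 200.] 289.0 [-0.266 -0.09  -0.07 ]
[397. 175.  90.] 110.0 [-0.074 -0.003  0.081]
```

Call:
step_arm(increments=[{"slide":[-0.154,0.127,-0.215],"roll":0},{"slide":[-0.154,0.127,-0.215],"roll":0},{"slide":[-0.154,0.127,-0.215],"roll":0},{"slide":[-0.154,0.127,-0.215],"roll":0},{"slide":[-0.154,0.127,-0.215],"roll":0}])

```text
t: 14.82
eef_pos: [-595.3, 689.6, 374.9]
tcp_rot: [3.099, -0.735, 2.451]
ft_force: [-0.2, 0.1, 1.3]
opening: 0.008
grip_force: 0.0
```

Call:
step_arm(increments=[{"slide":[-0.189,0.174,-0.178],"roll":0},{"slide":[-0.189,0.174,-0.178],"roll":0},{"slide":[-0.189,0.174,-0.178],"roll":0},{"slide":[-0.189,0.174,-0.178],"roll":0},{"slide":[-0.189,0.174,-0.178],"roll":0}])

```text
t: 15.45
eef_pos: [-285.8, 649.8, 385.4]
tcp_rot: [3.098, -0.736, 2.452]
ft_force: [0.2, 0.9, -0.4]
opening: 0.005
grip_force: 0.0
```

Run:
```python
from h import *
np.set_printoptions(precision=3,suppress=True)
s=state();R=Rt(s); p=s['eef_pos']; print(s['t'],p,s['joints'],R[:,2])
for w in ([40,570,380],[270,400,330],[397,175,200],[397,175,90]):
    w=np.array(w,float); print(w, np.linalg.norm(w-p).round(), R.T@(w-p)/1000); p=w
```

```text
15.45 [-285.84   649.768  385.375] [1.733 0.288 1.608 0.656 0.734 0.487] [-0.49   0.46  -0.741]
[ 40. 570. 380.] 336.0 [-0.228  0.154 -0.192]
[270. 400. 330.] 290.0 [-0.245  0.022 -0.154]
[397. 175. 200.] 289.0 [-0.266 -0.09  -0.069]
[397. 175.  90.] 110.0 [-0.074 -0.004  0.081]
```

Call:
step_arm(increments=[{"slide":[-0.228,0.154,-0.192],"roll":0},{"slide":[-0.228,0.154,-0.192],"roll":0},{"slide":[-0.228,0.154,-0.192],"roll":0},{"slide":[-0.228,0.154,-0.192],"roll":0},{"slide":[-0.228,0.154,-0.192],"roll":0}])

```text
t: 16.08
eef_pos: [17.5, 574.9, 380.0]
tcp_rot: [3.098, -0.735, 2.452]
ft_force: [0.2, 0.4, 0.4]
opening: 0.006
grip_force: 0.0
```

Run:
```python
from h import *
np.set_printoptions(precision=3,suppress=True)
s=state();R=Rt(s); p=s['eef_pos']; print(s['t'],p,s['joints'],R[:,2])
for w in ([270,400,330],[397,175,200],[397,175,90]):
    w=np.array(w,float); print(w, np.linalg.norm(w-p).round(), R.T@(w-p)/1000); p=w
```

```text
16.075 [ 17.495 574.882 380.036] [ 1.109  0.178  1.773  0.807  1.098 -0.106] [-0.489  0.46  -0.741]
[270. 400. 330.] 311.0 [-0.261  0.033 -0.167]
[397. 175. 200.] 289.0 [-0.266 -0.09  -0.069]
[397. 175.  90.] 110.0 [-0.074 -0.004  0.082]
```

Call:
step_arm(increments=[{"slide":[-0.261,0.033,-0.167],"roll":0},{"slide":[-0.261,0.033,-0.167],"roll":0},{"slide":[-0.261,0.033,-0.167],"roll":0},{"slide":[-0.261,0.033,-0.167],"roll":0},{"slide":[-0.261,0.033,-0.167],"roll":0}])

```text
t: 16.7
eef_pos: [270.0, 399.0, 329.4]
tcp_rot: [3.098, -0.735, 2.451]
ft_force: [1.0, 1.5, 0.6]
opening: 0.003
grip_force: 0.0
```

Call:
step_arm(increments=[{"slide":[-0.266,-0.09,-0.069],"roll":0},{"slide":[-0.266,-0.09,-0.069],"roll":0},{"slide":[-0.266,-0.09,-0.069],"roll":0},{"slide":[-0.266,-0.09,-0.069],"roll":0},{"slide":[-0.266,-0.09,-0.069],"roll":0}])

```text
t: 17.32
eef_pos: [396.1, 173.3, 198.3]
tcp_rot: [3.099, -0.735, 2.449]
ft_force: [-0.3, 0.1, 1.0]
opening: 0.007
grip_force: 0.0
```

```bash
cat >> h.py <<'E'
A=np.deg2rad(49.7); UX=np.array([np.cos(A),np.sin(A),0]); UY=np.array([-UX[1],UX[0],0]); O=np.array([487.,269,0])
def dock(p): p=np.asarray(p)-O; return np.array([p@UX,p@UY,p[2]])
def path(*W):
    s=state();R=Rt(s); p0=s['eef_pos']; np.set_printoptions(precision=4,suppress=True)
    print('t',s['t'],'dock',dock(p0).round(1),'q',s['joints'].round(2),'tilt',np.rad2deg(np.arccos(-R[2,2])).round(1),'F',s['ft_force'].round(1))
    print('unit x,y,z of dock in tool',R.T@UX,R.T@UY,R.T@[0,0,1])
    for w in W: print(w,R.T@(O+w[0]*UX+w[1]*UY+np.array([0,0,w[2]])-p0)/1000)
E
python3 - <<'E'
from h import *
path([-135,8,120],[-135,8,60],[-135,8,35])
E
```

```text
t 17.325 dock [-131.8    7.4  198.3] q [-0.03  0.47  1.88  0.47  1.41 -1.12] tilt 42.2 F [-0.3  0.1  1. ]
unit x,y,z of dock in tool [-0.0082  0.9994  0.0348] [ 0.7418 -0.0173  0.6704] [ 0.6706  0.0313 -0.7412]
[-135, 8, 120] [-0.0521 -0.0057  0.0583]
[-135, 8, 60] [-0.0923 -0.0076  0.1028]
[-135, 8, 35] [-0.109  -0.0084  0.1213]
```

Call:
step_arm(increments=[{"slide":[-0.052,-0.0057,0.058],"roll":0},{"slide":[-0.092,-0.0076,0.103],"roll":0},{"slide":[-0.1,-0.008,0.111],"roll":0},{"slide":[-0.109,-0.0084,0.121],"roll":0},{"slide":[-0.109,-0.0084,0.121],"roll":0}])

```text
t: 17.95
eef_pos: [392.8, 173.2, 36.3]
tcp_rot: [3.099, -0.735, 2.451]
ft_force: [-0.1, 0.1, -0.8]
opening: 0.004
grip_force: 0.0
```

Run:
```python
from h import *
path([-112,8,35],[-30,8,35])
d=cam('top');e=cam('side')
i=np.hstack([cv2.resize(q['color'][t:t+70,l:l+70,::-1],(390,390),interpolation=cv2.INTER_CUBIC) for q,l,t in((d,215,180),(e,255,145))]); cv2.imwrite('pics/p3.png',i)
```

```text
t 17.95 dock [-134.     9.9   36.3] q [-0.03  0.74  1.98  0.53  1.08 -1.31] tilt 42.2 F [-0.1  0.1 -0.8]
unit x,y,z of dock in tool [-0.0094  0.9994  0.0338] [ 0.7416 -0.0157  0.6706] [ 0.6707  0.0314 -0.741 ]
[-112, 8, 35] [-0.0025  0.022   0.0004]
[-30, 8, 35] [-0.0032  0.1039  0.0032]
```

View pics/p3.png

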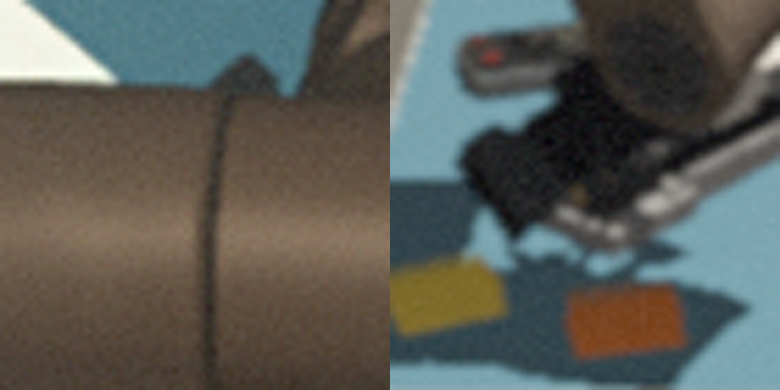

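The closed, tilted fingers sit just before the ledge at the heatsink's rear. I'll push gently along dock x.

Call:
step_arm(increments=[{"slide":[-0.001,0.015,0.0005],"roll":0},{"slide":[-0.002,0.022,0.0007],"roll":0},{"slide":[-0.002,0.026,0.001],"roll":0},{"slide":[-0.002,0.03,0.001],"roll":0},{"slide":[-0.002,0.034,0.0011],"roll":0}])

```text
t: 18.68
eef_pos: [415.8, 198.4, 35.2]
tcp_rot: [3.099, -0.735, 2.451]
ft_force: [-0.2, -0.9, 0.5]
opening: 0.002
grip_force: 0.0
```

Call:
step_arm(increments=[{"slide":[0,0.004,0.0001],"roll":0},{"slide":[0,0.008,0.0003],"roll":0},{"slide":[0,0.012,0.0004],"roll":0},{"slide":[0,0.016,0.0005],"roll":0},{"slide":[0,0.02,0.0007],"roll":0}])

```text
t: 19.3
eef_pos: [428.7, 213.8, 35.3]
tcp_rot: [3.099, -0.735, 2.451]
ft_force: [0.0, 0.2, 0.8]
opening: 0.005
grip_force: 0.2
```

Run:
```python
from h import *
path([-30,8,35])
```

```text
t 19.3 dock [-79.8   8.8  35.3] q [ 0.04  0.77  1.88  0.56  1.13 -1.23] tilt 42.2 F [0.  0.2 0.8]
unit x,y,z of dock in tool [-0.0095  0.9994  0.0339] [ 0.7419 -0.0156  0.6703] [ 0.6705  0.0315 -0.7413]
[-30, 8, 35] [-0.0013  0.0498  0.0014]
```

Call:
step_arm(increments=[{"slide":[0,0.004,0.0001],"roll":0},{"slide":[0,0.008,0.0003],"roll":0},{"slide":[-0.0005,0.012,0.0004],"roll":0},{"slide":[-0.0005,0.016,0.0005],"roll":0},{"slide":[-0.0005,0.02,0.0007],"roll":0}])

```text
t: 19.92
eef_pos: [441.7, 228.9, 35.1]
tcp_rot: [3.099, -0.735, 2.451]
ft_force: [-1.8, -1.4, 1.1]
opening: 0.005
grip_force: 0.6
```

Call:
step_arm(increments=[{"slide":[0,0.004,0.0001],"roll":0},{"slide":[0,0.008,0.0003],"roll":0},{"slide":[-0.0005,0.012,0.0004],"roll":0},{"slide":[-0.0005,0.016,0.0005],"roll":0},{"slide":[-0.0005,0.02,0.0007],"roll":0}])

```text
t: 20.55
eef_pos: [454.8, 244.1, 34.9]
tcp_rot: [3.099, -0.735, 2.451]
ft_force: [-1.4, -1.7, 0.5]
opening: 0.003
grip_force: 0.7
```

Run:
```python
from h import *
path([-42,-8,35])
d=cam('side')
cv2.imwrite('pics/p4.png',cv2.resize(d['color'][150:200,270:340,::-1],(770,550),interpolation=cv2.INTER_CUBIC))
```

```text
t 20.55 dock [-39.8   8.4  34.9] q [ 0.09  0.79  1.8   0.58  1.16 -1.18] tilt 42.2 F [-1.4 -1.7  0.5]
unit x,y,z of dock in tool [-0.0095  0.9994  0.0337] [ 0.7418 -0.0156  0.6705] [ 0.6706  0.0314 -0.7412]
[-42, -8, 35] [-0.0121 -0.0019 -0.0112]
```

View pics/p4.png

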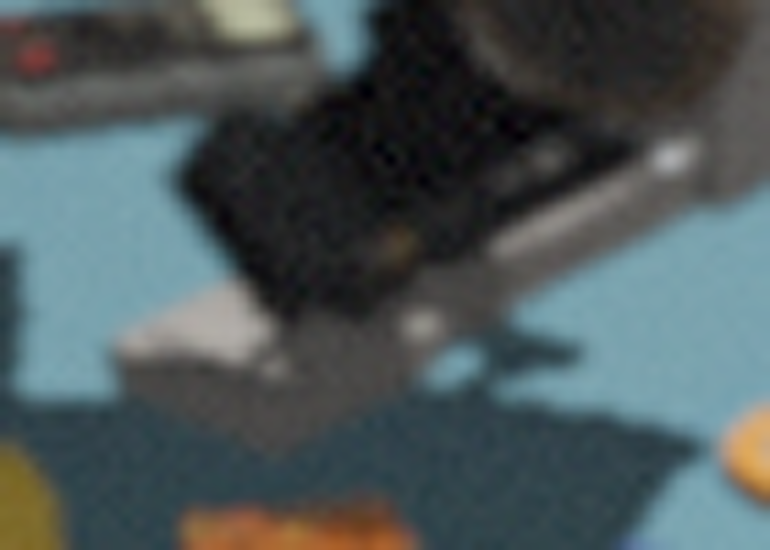

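The ledge is clear behind the fingers, at crop (200,330), and about 2 N of push is felt. Next I'll shift the fingertips to y of about -8 so they clear the roof, then carry on.

Call:
step_arm(increments=[{"slide":[0,-0.004,0],"roll":0},{"slide":[-0.012,-0.004,-0.011],"roll":0},{"slide":[-0.012,0.001,-0.011],"roll":0},{"slide":[-0.012,0.005,-0.011],"roll":0}])

```text
t: 21.1
eef_pos: [470.7, 236.9, 35.1]
tcp_rot: [3.099, -0.735, 2.451]
ft_force: [-0.9, -0.1, 0.5]
opening: 0.005
grip_force: 0.3
```

Call:
step_arm(increments=[{"slide":[0,0.003,0.0001],"roll":0},{"slide":[0,0.006,0.0002],"roll":0},{"slide":[0,0.009,0.0003],"roll":0},{"slide":[0,0.012,0.0004],"roll":0}])

```text
t: 21.6
eef_pos: [478.0, 246.3, 35.2]
tcp_rot: [3.099, -0.735, 2.451]
ft_force: [-0.0, -1.7, 0.0]
opening: 0.005
grip_force: 0.3
```

Run:
```python
from h import *
path([0,-8,35])
```

```text
t 21.6 dock [-23.1  -7.8  35.2] q [ 0.09  0.81  1.74  0.57  1.2  -1.15] tilt 42.2 F [-0.  -1.7  0. ]
unit x,y,z of dock in tool [-0.0096  0.9994  0.0338] [ 0.7418 -0.0156  0.6704] [ 0.6705  0.0315 -0.7412]
[0, -8, 35] [-0.0005  0.0231  0.0008]
```

Call:
step_arm(increments=[{"slide":[0,0.003,0.0001],"roll":0},{"slide":[0,0.006,0.0002],"roll":0},{"slide":[0,0.009,0.0003],"roll":0},{"slide":[0,0.012,0.0004],"roll":0}])

```text
t: 22.1
eef_pos: [485.8, 255.5, 35.3]
tcp_rot: [3.099, -0.735, 2.451]
ft_force: [-0.6, -1.4, -1.4]
opening: 0.004
grip_force: 0.3
```

Call:
step_arm(increments=[{"slide":[0,0.003,0.0001],"roll":0},{"slide":[0,0.006,0.0002],"roll":0},{"slide":[0,0.009,0.0003],"roll":0},{"slide":[0,0.012,0.0004],"roll":0}])

```text
t: 22.6
eef_pos: [493.5, 264.7, 35.4]
tcp_rot: [3.099, -0.735, 2.451]
ft_force: [-0.1, -0.8, -0.1]
opening: 0.009
grip_force: 0.4
```

Call:
step_arm(increments=[{"slide":[0,0.003,0.0001],"roll":0},{"slide":[0,0.006,0.0002],"roll":0},{"slide":[0,0.009,0.0003],"roll":0}])

```text
t: 22.98
eef_pos: [499.2, 271.6, 35.4]
tcp_rot: [3.099, -0.735, 2.451]
ft_force: [1.2, -1.8, 0.5]
opening: 0.008
grip_force: 0.5
```

Run:
```python
from h import *
path([60,-8,35])
```

```text
t 22.975 dock [ 9.9 -7.6 35.4] q [ 0.13  0.83  1.67  0.58  1.23 -1.1 ] tilt 42.2 F [ 1.2 -1.8  0.5]
unit x,y,z of dock in tool [-0.0094  0.9994  0.0338] [ 0.7418 -0.0157  0.6704] [ 0.6705  0.0314 -0.7412]
[60, -8, 35] [-0.001   0.0501  0.0018]
```

```bash
cat >> h.py <<'E'
def slot():
    d=cam('side'); P=cloud(d).reshape(-1,3)-O; c=d['color'].reshape(-1,3).astype(int)
    D=np.c_[P@UX,P@UY,P[:,2]]
    m=(D[:,0]>0)&(D[:,0]<165)&(abs(D[:,1])<32)&(D[:,2]>12)&(D[:,2]<70)
    for x0 in range(0,165,15):
        k=m&(D[:,0]>=x0)&(D[:,0]<x0+15)
        if k.sum()>2: print(x0,k.sum(),np.median(D[k,1:],0).round(1),np.percentile(D[k,2],[10,90]).round(1),c[k].mean(0).round())
E
python3 - <<'E'
from h import *
slot()
E
```

```text
0 32 [22.5 26.1] [22.2 41.7] [83. 80. 77.]
15 7 [-25.   27.4] [19.9 29.7] [51. 49. 49.]
30 4 [-25.1  29.7] [25.3 32.3] [58. 57. 58.]
45 3 [-23.5  27.5] [26.  30.1] [68. 65. 64.]
60 3 [-31.   24.9] [20.6 27.9] [63. 62. 61.]
75 3 [-30.4  17.3] [14.8 27.8] [64. 63. 63.]
90 3 [-29.6  21.2] [16.9 21.4] [78. 78. 74.]
105 4 [-30.8  26.2] [19.9 32. ] [94. 91. 88.]
120 6 [-30.6  20. ] [14.3 27.8] [94. 92. 90.]
135 7 [-30.3  24.1] [17.3 31.2] [112. 111. 110.]
150 13 [-26.   25.6] [20.7 29.1] [109. 109. 108.]
```

Call:
step_arm(increments=[{"slide":[0,0.0025,0.0001],"roll":0},{"slide":[0,0.005,0.0002],"roll":0},{"slide":[0,0.0075,0.0002],"roll":0}])

```text
t: 23.4
eef_pos: [504.0, 277.3, 35.5]
tcp_rot: [3.099, -0.735, 2.451]
ft_force: [-1.0, -1.6, 0.5]
opening: 0.004
grip_force: 0.6
```

Call:
step_arm(increments=[{"slide":[0,0.0025,0.0001],"roll":0},{"slide":[0,0.005,0.0002],"roll":0}])

```text
t: 23.65
eef_pos: [507.2, 281.1, 35.6]
tcp_rot: [3.099, -0.735, 2.451]
ft_force: [-0.2, -1.0, 1.1]
opening: 0.004
grip_force: 0.8
```

Call:
step_arm(increments=[{"slide":[0,0.0025,0.0001],"roll":0},{"slide":[0,0.005,0.0003],"roll":0}])

```text
t: 23.9
eef_pos: [510.4, 285.0, 35.5]
tcp_rot: [3.099, -0.735, 2.451]
ft_force: [-1.8, -2.5, 1.6]
opening: 0.006
grip_force: 1.0
```

Call:
step_arm(increments=[{"slide":[0,0.0025,0.0001],"roll":0},{"slide":[0,0.005,0.0003],"roll":0}])

```text
t: 24.15
eef_pos: [513.5, 288.9, 35.5]
tcp_rot: [3.099, -0.735, 2.451]
ft_force: [-0.2, -2.0, 1.6]
opening: 0.001
grip_force: 1.4
```

Call:
step_arm(increments=[{"slide":[0,0.0025,0.0001],"roll":0},{"slide":[0,0.005,0.0003],"roll":0}])

```text
t: 24.4
eef_pos: [516.8, 292.9, 35.2]
tcp_rot: [3.099, -0.735, 2.451]
ft_force: [0.5, -0.2, -0.2]
opening: 0.006
grip_force: 0.3
```

Call:
step_arm(increments=[{"slide":[0,0.0015,0.0001],"roll":0},{"slide":[0,0.003,0.0002],"roll":0}])

```text
t: 24.65
eef_pos: [518.5, 295.2, 35.2]
tcp_rot: [3.099, -0.735, 2.451]
ft_force: [-0.0, -0.4, 0.0]
opening: 0.005
grip_force: 0.3
```

Call:
step_arm(increments=[{"slide":[0,0.0015,0.0001],"roll":0},{"slide":[0,0.003,0.0002],"roll":0}])

```text
t: 24.9
eef_pos: [520.4, 297.5, 35.2]
tcp_rot: [3.099, -0.735, 2.451]
ft_force: [-0.6, 0.6, -1.0]
opening: 0.003
grip_force: 0.3
```

Run:
```python
from h import *
path([-40,-8,35],[-40,-60,90])
s=state(); print(s['grip_force'],s['ft_force'],s['moment'])
```

```text
t 24.9 dock [43.4 -7.1 35.2] q [ 0.16  0.86  1.59  0.59  1.26 -1.06] tilt 42.2 F [-0.6  0.6 -1. ]
unit x,y,z of dock in tool [-0.0095  0.9994  0.0339] [ 0.7419 -0.0157  0.6704] [ 0.6705  0.0315 -0.7413]
[-40, -8, 35] [-0.     -0.0833 -0.0033]
[-40, -60, 90] [-0.0018 -0.0807 -0.0789]
0.28413509477104526 [-0.622   0.5581 -0.9794] [-0.3456 -0.4295  0.1062]
```

Call:
step_arm(increments=[{"slide":[0,0.0015,0.0001],"roll":0}])

```text
t: 25.02
eef_pos: [521.4, 298.6, 35.2]
tcp_rot: [3.099, -0.735, 2.451]
ft_force: [-0.0, 0.0, -0.1]
opening: 0.01
grip_force: 0.3
```

Call:
step_arm(increments=[{"slide":[0,0.0012,0.0],"roll":0}])

```text
t: 25.15
eef_pos: [522.2, 299.6, 35.3]
tcp_rot: [3.099, -0.735, 2.451]
ft_force: [-0.3, -0.8, -0.4]
opening: 0.006
grip_force: 0.3
```

The force fell away at TCP x of about 37 mm and has stayed near zero since. I'll withdraw along the finger axis and look.

Call:
step_arm(increments=[{"slide":[0,-0.004,0],"roll":0},{"slide":[0,-0.004,-0.05],"roll":0},{"slide":[0,-0.004,-0.11],"roll":0},{"slide":[0,-0.004,-0.15],"roll":0}])

```text
t: 25.65
eef_pos: [594.0, 226.3, 148.3]
tcp_rot: [3.097, -0.733, 2.451]
ft_force: [-0.3, 1.2, 0.1]
opening: 0.004
grip_force: 0.0
```

Run:
```python
from h import *
s=state(); path([43,-110,330])
```

```text
t 25.65 dock [  36.7 -109.3  148.3] q [ 0.05  0.78  1.38  0.5   1.55 -0.98] tilt 42.1 F [-0.3  1.2  0.1]
unit x,y,z of dock in tool [-0.0098  0.9993  0.0353] [ 0.7428 -0.0164  0.6693] [ 0.6694  0.0328 -0.7422]
[43, -110, 330] [ 0.121   0.0123 -0.1351]
```

Call:
step_arm(increments=[{"slide":[0.134,0.0066,-0.148],"roll":0},{"slide":[0.134,0.0066,-0.148],"roll":0},{"slide":[0.134,0.0066,-0.148],"roll":0},{"slide":[0.134,0.0066,-0.148],"roll":0}])

```text
t: 26.15
eef_pos: [593.2, 227.8, 350.4]
tcp_rot: [3.092, -0.73, 2.456]
ft_force: [0.4, 0.0, -1.4]
opening: 0.006
grip_force: 0.0
```

Run:
```python
from h import *
slot(); d=cam('side'); print(mark_of('side','heatsink_mid')[:4])
cv2.imwrite('pics/p5.png',cv2.resize(d['color'][140:195,275:350,::-1],(750,550),interpolation=cv2.INTER_CUBIC))
def px(p):
    q=d['T'][:3,:3]@p+d['T'][:3,3]; K=d['K']; return np.array([K[0,0]*q[0]/-q[2]+K[0,2],-K[1,1]*q[1]/-q[2]+K[1,2]])
for x in range(0,170,20):
    print(x,[((px(O+x*UX+y*UY+np.array([0,0,z]))-[275,140])*10).round().astype(int).tolist() for y,z in((-27,30),(-24,39),(-24,49),(-35,87))])
```

```text
0 35 [18.1 24. ] [21.4 43.6] [88. 85. 82.]
15 36 [18.5 25.6] [21.4 55.3] [93. 90. 87.]
30 49 [24.6 27. ] [21.4 50.3] [91. 88. 85.]
45 86 [ 2.4 35.7] [23.5 50.8] [58. 56. 55.]
60 26 [-21.5  45.5] [22.9 51.4] [68. 66. 64.]
75 30 [-18.7  38.5] [23.8 47.9] [80. 78. 75.]
90 25 [-18.2  41.4] [25.3 45.8] [68. 66. 64.]
105 24 [-18.3  38.7] [23.2 42.5] [78. 76. 74.]
120 14 [-15.4  36.2] [16.9 40.5] [97. 93. 89.]
135 17 [-8.8 28.3] [16.  39.8] [113. 111. 107.]
150 104 [-4.8 39.3] [23.3 62.3] [88. 86. 84.]
[{'uv': [245.4, 314.3], 'confidence': 0.97}, {'uv': [297.5, 204.0], 'confidence': 0.66}, {'uv': [264.3, 195.8], 'confidence': 0.55}, {'uv': [315.1, 166.4], 'confidence': 0.48}]
0 [[327, 354], [322, 333], [322, 310], [342, 233]]
20 [[359, 338], [354, 316], [354, 294], [374, 217]]
40 [[390, 322], [385, 300], [385, 279], [406, 201]]
60 [[421, 306], [416, 285], [416, 263], [438, 186]]
80 [[452, 291], [446, 269], [447, 248], [468, 172]]
100 [[481, 275], [476, 254], [477, 233], [499, 157]]
120 [[511, 260], [506, 239], [506, 218], [528, 143]]
140 [[539, 245], [534, 225], [535, 203], [558, 128]]
160 [[568, 231], [563, 210], [564, 189], [586, 115]]
```

View pics/p5.png

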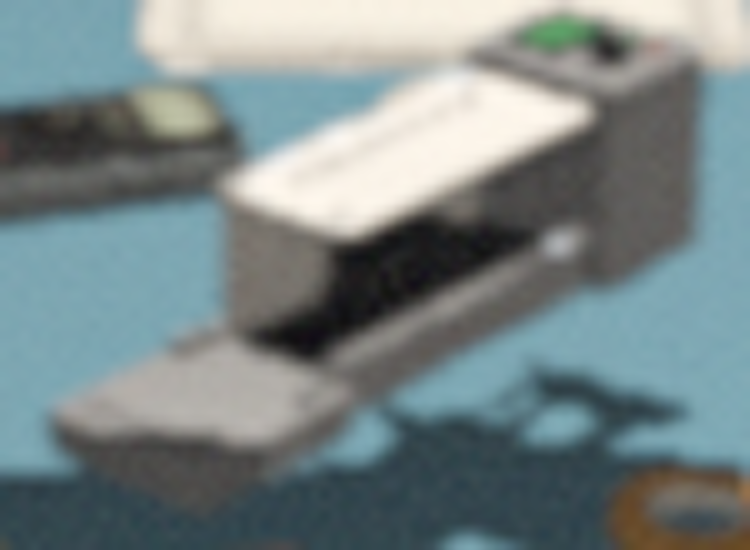

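The side view shows the black heatsink under the hood, at crop (340-540, 230-350). Its top falls from about 51 mm at x of 55 to 40 mm at x of 130, so it is nose-down with its rear still on the floor. It needs several mm more, so I'm going back in.

Run:
```python
from h import *
path([38,-110,149],[38,-110,149.5],[38,-8,36])
```

```text
t 26.3 dock [  36.9 -107.3  345.4] q [ 0.05  0.61  1.17  0.53  1.87 -0.79] tilt 42.2 F [-0.5  0.3 -0.7]
unit x,y,z of dock in tool [-0.0091  0.9994  0.0337] [ 0.7417 -0.0158  0.6706] [ 0.6707  0.0311 -0.7411]
[38, -110, 149] [-0.1337 -0.005   0.1438]
[38, -110, 149.5] [-0.1334 -0.005   0.1434]
[38, -8, 36] [-0.1339 -0.0101  0.2959]
```

Call:
step_arm(increments=[{"slide":[-0.1337,-0.005,0.144],"roll":0},{"slide":[-0.1337,-0.005,0.144],"roll":0},{"slide":[-0.1337,-0.005,0.144],"roll":0},{"slide":[-0.1337,-0.005,0.144],"roll":0},{"slide":[-0.1337,-0.005,0.144],"roll":0}])

```text
t: 26.92
eef_pos: [595.8, 227.1, 149.8]
tcp_rot: [3.1, -0.736, 2.451]
ft_force: [0.1, -0.4, -0.9]
opening: 0.004
grip_force: 0.0
```

Run:
```python
from h import *
path([38,-110,149],[38,-8,36])
```

```text
t 26.925 dock [  38.4 -110.1  149.8] q [ 0.05  0.78  1.37  0.5   1.55 -0.97] tilt 42.2 F [ 0.1 -0.4 -0.9]
unit x,y,z of dock in tool [-0.0091  0.9994  0.0336] [ 0.7412 -0.0158  0.6711] [ 0.6712  0.031  -0.7406]
[38, -110, 149] [-0.0005 -0.0005  0.0006]
[38, -8, 36] [-0.0007 -0.0056  0.1528]
```

Call:
step_arm(increments=[{"slide":[0,-0.003,0.05],"roll":0},{"slide":[-0.0005,-0.0045,0.1],"roll":0},{"slide":[-0.0007,-0.0055,0.14],"roll":0},{"slide":[-0.0007,-0.0056,0.152],"roll":0},{"slide":[-0.0007,-0.0056,0.153],"roll":0}])

```text
t: 27.55
eef_pos: [518.6, 293.1, 37.0]
tcp_rot: [3.096, -0.733, 2.453]
ft_force: [0.6, 0.9, -0.2]
opening: 0.001
grip_force: 0.0
```

Call:
step_arm(increments=[{"slide":[0,0.003,0.0001],"roll":0},{"slide":[0,0.006,0.0002],"roll":0}])

```text
t: 27.8
eef_pos: [522.7, 297.2, 36.5]
tcp_rot: [3.097, -0.734, 2.452]
ft_force: [1.2, -0.4, -0.3]
opening: 0.006
grip_force: 0.0
```

Call:
step_arm(increments=[{"slide":[0,0.0015,0.0001],"roll":0},{"slide":[0,0.003,0.0002],"roll":0}])

```text
t: 28.05
eef_pos: [523.5, 299.7, 35.6]
tcp_rot: [3.099, -0.735, 2.451]
ft_force: [0.3, -0.3, 0.2]
opening: 0.005
grip_force: 0.5
```

Run:
```python
from h import *
path([60,-8,36])
```

```text
t 28.05 dock [47.  -7.9 35.6] q [ 0.16  0.86  1.58  0.59  1.26 -1.05] tilt 42.2 F [ 0.3 -0.3  0.2]
unit x,y,z of dock in tool [-0.0095  0.9994  0.034 ] [ 0.7419 -0.0157  0.6703] [ 0.6704  0.0316 -0.7413]
[60, -8, 36] [0.0001 0.013  0.0001]
```

Call:
step_arm(increments=[{"slide":[0,0.0015,0.0001],"roll":0},{"slide":[0,0.003,0.0001],"roll":0}])

```text
t: 28.3
eef_pos: [525.2, 302.1, 35.4]
tcp_rot: [3.099, -0.735, 2.451]
ft_force: [0.2, -1.2, 0.1]
opening: 0.003
grip_force: 0.4
```

Call:
step_arm(increments=[{"slide":[0,0.0015,0.0001],"roll":0},{"slide":[0,0.003,0.0001],"roll":0}])

```text
t: 28.55
eef_pos: [527.2, 304.5, 35.4]
tcp_rot: [3.099, -0.735, 2.451]
ft_force: [-0.7, -1.1, -1.0]
opening: 0.005
grip_force: 0.3
```

Call:
step_arm(increments=[{"slide":[0,0.0015,0.0001],"roll":0},{"slide":[0,0.003,0.0001],"roll":0}])

```text
t: 28.8
eef_pos: [529.1, 306.8, 35.5]
tcp_rot: [3.099, -0.735, 2.451]
ft_force: [1.0, 0.5, -0.1]
opening: -0.001
grip_force: 0.3
```

Call:
step_arm(increments=[{"slide":[0,0.0015,0.0001],"roll":0}])

```text
t: 28.92
eef_pos: [530.0, 308.0, 35.5]
tcp_rot: [3.099, -0.735, 2.451]
ft_force: [-0.9, -1.2, 0.2]
opening: 0.003
grip_force: 0.3
```

Call:
step_arm(increments=[{"slide":[0,0.0015,0.0001],"roll":0}])

```text
t: 29.05
eef_pos: [531.0, 309.1, 35.4]
tcp_rot: [3.099, -0.735, 2.451]
ft_force: [0.3, -0.8, -0.3]
opening: 0.003
grip_force: 0.3
```

Call:
step_arm(increments=[{"slide":[0,0.001,0.0001],"roll":0}])

```text
t: 29.18
eef_pos: [531.6, 310.0, 35.4]
tcp_rot: [3.099, -0.735, 2.451]
ft_force: [0.3, 0.2, -0.1]
opening: 0.005
grip_force: 0.4
```

Run:
```python
from h import *
path([60,-8,36]); s=[]
slot(); s=state(); print(s['ft_force'],s['grip_force'])
```

```text
t 29.175 dock [60.  -7.5 35.4] q [ 0.18  0.87  1.55  0.6   1.27 -1.03] tilt 42.2 F [ 0.3  0.2 -0.1]
unit x,y,z of dock in tool [-0.0096  0.9994  0.0338] [ 0.7418 -0.0156  0.6704] [ 0.6705  0.0315 -0.7412]
[60, -8, 36] [ 0.     -0.     -0.0008]
0 38 [15.6 25.4] [21.8 45.1] [73. 70. 68.]
15 37 [16.3 24.7] [19.8 53.2] [69. 67. 65.]
30 41 [25.3 26.3] [22.1 54.7] [74. 71. 68.]
45 34 [23.8 25.9] [21.  47.5] [72. 69. 67.]
60 20 [13.6 25.3] [14.9 34.8] [64. 61. 59.]
90 11 [-30.7  25. ] [13.4 29.1] [62. 61. 60.]
105 3 [-28.9  21.1] [14.2 26.4] [62. 61. 60.]
120 6 [-30.8  24.6] [17.6 26.6] [64. 62. 62.]
135 3 [-30.7  18.1] [14.3 28.1] [80. 78. 77.]
150 3 [-30.7  22.1] [15.  27.2] [85. 83. 80.]
[-0.2031 -1.2114 -0.4684] 0.297021248479723
```

Call:
step_arm(increments=[{"slide":[0,0.0015,0.0001],"roll":0}])

```text
t: 29.35
eef_pos: [532.5, 311.0, 35.4]
tcp_rot: [3.099, -0.735, 2.451]
ft_force: [0.1, -0.0, -0.2]
opening: 0.001
grip_force: 0.4
```

Call:
step_arm(increments=[{"slide":[0,0.0015,0.0001],"roll":0}])

```text
t: 29.48
eef_pos: [533.5, 312.2, 35.4]
tcp_rot: [3.099, -0.735, 2.451]
ft_force: [-0.9, -1.7, 0.1]
opening: 0.004
grip_force: 0.3
```

Call:
step_arm(increments=[{"slide":[0,0.001,0.0001],"roll":0}])

```text
t: 29.6
eef_pos: [534.1, 313.1, 35.3]
tcp_rot: [3.099, -0.735, 2.451]
ft_force: [-0.4, -1.1, -0.7]
opening: 0.002
grip_force: 0.3
```

Call:
step_arm(increments=[{"slide":[0,0.0015,0.0001],"roll":0}])

```text
t: 29.72
eef_pos: [535.0, 314.2, 35.3]
tcp_rot: [3.099, -0.735, 2.451]
ft_force: [-0.2, 0.3, 0.3]
opening: 0.001
grip_force: 0.3
```

Call:
step_arm(increments=[{"slide":[0,0.0015,0.0001],"roll":0}])

```text
t: 29.85
eef_pos: [536.0, 315.4, 35.3]
tcp_rot: [3.099, -0.735, 2.451]
ft_force: [0.1, -0.2, -0.6]
opening: 0.005
grip_force: 0.3
```

Call:
step_arm(increments=[{"slide":[0,0.001,0.0001],"roll":0}])

```text
t: 29.98
eef_pos: [536.6, 316.2, 35.2]
tcp_rot: [3.099, -0.735, 2.451]
ft_force: [0.4, -0.5, 0.1]
opening: 0.005
grip_force: 0.3
```

Call:
step_arm(increments=[{"slide":[0,0.0015,0.0001],"roll":0}])

```text
t: 30.1
eef_pos: [537.3, 317.3, 35.2]
tcp_rot: [3.1, -0.735, 2.451]
ft_force: [-2.3, -2.9, 0.7]
opening: 0.005
grip_force: 2.5
```

Call:
step_arm(increments=[{"slide":[0,0.0015,0.0001],"roll":0}])

```text
t: 30.22
eef_pos: [537.3, 317.7, 35.1]
tcp_rot: [3.103, -0.736, 2.45]
ft_force: [-7.1, -10.7, 2.9]
opening: 0.003
grip_force: 6.5
```

Call:
step_arm(increments=[{"slide":[0,0.001,0.0001],"roll":0}])

```text
t: 30.35
eef_pos: [537.2, 318.0, 35.0]
tcp_rot: [3.105, -0.737, 2.45]
ft_force: [-10.3, -13.9, 4.4]
opening: 0.007
grip_force: 8.6
```

There is a firm stop at 17 N. I'll back off, withdraw and check.

Call:
step_arm(increments=[{"slide":[0,-0.006,0],"roll":0},{"slide":[0,-0.008,-0.04],"roll":0},{"slide":[0,-0.008,-0.1],"roll":0},{"slide":[0,-0.008,-0.15],"roll":0},{"slide":[0,-0.008,-0.15],"roll":0}])

```text
t: 30.98
eef_pos: [609.6, 243.0, 148.7]
tcp_rot: [3.093, -0.731, 2.453]
ft_force: [0.6, 0.0, -0.6]
opening: 0.006
grip_force: 0.0
```

Call:
step_arm(increments=[{"slide":[0.134,0.0066,-0.148],"roll":0},{"slide":[0.134,0.0066,-0.148],"roll":0},{"slide":[0.134,0.0066,-0.148],"roll":0},{"slide":[0.134,0.0066,-0.148],"roll":0}])

```text
t: 31.48
eef_pos: [607.1, 245.5, 349.2]
tcp_rot: [3.093, -0.731, 2.456]
ft_force: [0.5, 0.1, -1.3]
opening: 0.007
grip_force: 0.0
```

Run:
```python
from h import *
path([43,-110,149]); slot()
D=[]
for _ in range(6):
    d=cam('side'); P=cloud(d).reshape(-1,3)-O; c=d['color'].reshape(-1,3).max(1)
    Q=np.c_[P@UX,P@UY,P[:,2]]; D.append(Q[(c<60)&(Q[:,0]>20)&(Q[:,0]<165)&(abs(Q[:,1])<26)&(Q[:,2]>10)&(Q[:,2]<60)])
D=np.vstack(D)
for x in range(20,165,10):
    k=(D[:,0]>=x)&(D[:,0]<x+10); print(x,k.sum(),np.percentile(D[k,2],[50,75,90,97]).round(1) if k.sum()>4 else '')
```

```text
t 31.475 dock [  59.8 -106.7  349.2] q [ 0.07  0.64  1.11  0.55  1.88 -0.75] tilt 42.0 F [ 0.5  0.1 -1.3]
unit x,y,z of dock in tool [-0.0132  0.9992  0.0367] [ 0.7441 -0.0147  0.6679] [ 0.6679  0.0361 -0.7434]
[43, -110, 149] [-0.1359 -0.0239  0.1461]
0 37 [19.7 25.3] [22. 48.] [89. 86. 83.]
15 38 [16.4 26. ] [21. 47.] [87. 84. 81.]
30 38 [25.7 26.2] [19.8 52.6] [95. 92. 88.]
45 40 [18.5 25. ] [22.6 48.2] [89. 87. 83.]
60 43 [13.7 29. ] [20.4 40.8] [79. 77. 74.]
75 50 [-4.5 35.3] [23.1 41.1] [63. 61. 59.]
90 28 [ 2.2 38.6] [26.  41.4] [80. 78. 75.]
105 31 [-10.7  37.4] [21.7 41.8] [65. 64. 62.]
120 32 [-14.9  37.7] [22.1 40.9] [66. 64. 62.]
135 22 [-16.9  37.5] [20.9 40.9] [92. 91. 88.]
150 83 [-9.7 43.7] [29.4 61.1] [92. 90. 87.]
20 44 [22.7 23.7 24.5 26.7]
30 41 [23.2 24.  24.7 26. ]
40 41 [22.2 23.6 24.3 25.1]
50 47 [22.5 23.7 24.9 25.5]
60 40 [23.1 24.7 28.7 40.6]
70 178 [32.1 36.4 39.6 41.2]
80 77 [38.9 40.2 41.2 41.9]
90 56 [39.5 40.3 41.8 42.8]
100 69 [38.5 39.9 41.5 42.2]
110 73 [39.2 40.8 41.5 42. ]
120 66 [39.1 40.9 41.5 42.1]
130 52 [38.8 40.  41.2 41.8]
140 17 [38.2 39.  39.8 40. ]
150 4 
160 9 [30.1 30.5 31.3 31.6]
```

The heatsink's top is level at about 39 mm from x of 75 to 147, which is exactly the home height. I'll hand the job in.

```bash
python3 -c "
from cell import env; print(env.job_done())"
```

```text
the job is handed in; nothing more can be done
None
```

I've handed the job in: by the last depth reading the heatsink lies level in the recess, its top about 17 mm above the channel floor as specified and its middle about 111–117 mm into the channel. The last push peaked at about 17 N on the wrist, the arm is clear of everything, and the hand-in call gave no verdict.

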